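# Draw the red petri dish onto the viewing spot

### The arm

A 6-joint arm with a two-finger parallel gripper is mounted at the origin on a cart in front of the work surface, level with it; the furniture and walls round the work are solid. World frame = base frame: x ahead of the robot, y to its left, z up, the work surface at z = 0. Lengths are in m, angles in rad, forces in N, time in s.
With the tool pointing down it reaches from about 0.225 to 0.875 m from the base axis. Payload 3.4 kg.
Tool frame: the origin (TCP) lies between the finger pads; the fingertips stand 19 mm ahead of it and the grasp point (between the pads) is the TCP; z points along the fingers, y is the line along which they close (so a half turn about z gives the same grasp; the last joint's range is limited). The gripper opens to 85 mm and grips with 20 to 120 N. Pads are 22 mm wide; open, the fingers measure 114 mm over their backs; the gripper's body (76 mm by 85 mm) begins 54 mm behind the grasp point. The pads swing forward as they close: fully open they stand 13 mm farther back than shut.
Start: joints at [-1.402, 0.276, 1.505, -0, 1.361, -0.121], TCP at [0.164, -0.551, 0.25] pointing down, gripper open.
Joint ranges: [-2.89, 2.89], [-0.75, 2.08], [0.22, 2.7], [-1.18, 4.32], [0.11, 2.71], [-2.7, 2.7]. Speed limits (rad/s): [2.57, 2.57, 3.14, 3.14, 3.14, 3.14].

### API

Orientations are given as a unit quaternion [w, x, y, z].
In Python, from rig import get_state, imaging, ticket gives the robot as it stands. The module is installed in compiled form; this text tells all that it offers.
- The arm moves only by the shell command python3 -m inch 'ROWS' [FORCE]. ROWS is JSON, a list of rows, each an object with "claw": the opening, from -1 (shut) to 1 (fully open); "travel": the shift along the world's x, y, z in units of 200 mm (1.0 is 200 mm), a list of three; "turn": the turn about the world's z in units of 180 degrees (1.0 is 180 degrees). A call has 1 to 5 rows; each row is the pose to reach, as a shift and turn from the pose commanded when the call began, turning the shorter way round; what a row does not reach only later rows make up. A row lasts 1/10 s, in which the tool goes at most 50 mm and 8.59 degrees, less where a joint would pass 70% of its speed; a pose out of reach is approached as far as the arm can. A call with a number of a shift or a turn outside -1 to 1 is refused whole. A call with a gripper value outside its range is refused whole. The fingers move at their own pace and stop on an object; FORCE is the grip in N (left out, the last holds). Time passes only in rows, so rows that repeat a pose let the fingers close. It gives the time, the measured TCP pose, the force, the opening and the grip force at its end, in the units of the state.
- get_state(): the state, without advancing time (a new reading comes with each control period).
- imaging.get_image(name): name is "side" or "top" or "wrist"; returns the picture (480x640x3 uint8, red, green, blue); there is no depth.
- imaging.camera_params(name): a dict with "camera_matrix" (3x3 intrinsics, pixels), "cam_to_world" (4x4, takes a point from camera to world coordinates); the wrist camera has in their place "T_tool_cam" (4x4, takes a point from camera to tool coordinates, whose origin is the TCP and whose axes are the flange's). Camera axes: x right, y down, z forward; pixel columns grow to the right and rows downward; lengths in m; the calibration is good to about 2 mm. The wrist camera is an equidistant fisheye: a pixel r from the principal point sees the ray r / f radians off the axis. A picture is of the moment at which its call begins: read the wrist's pose just before it. camera_params takes no time and is no camera call.
- ticket.sign_off(): hands the job in; it is judged then, once.
The state is a dict: "clock": time; "qpos": joint angles; "qd": joint speeds; "effort": joint torques, N m; "position": TCP position; "ee_rot": TCP orientation; "contact_force": force on the tool from outside, world axes, zero at the start; "moment": the same for the moment, N m; "width": finger opening in m; "gripper_force": force on a finger pad.
Only numpy, scipy, OpenCV 4.12 (cv2) and the standard library are available. Lean on these libraries where they do the work, as an engineer would, in place of code of your own. Each camera call takes 0.05 s, during which the arm holds its last target. There are 200 camera calls.

### The job

Bring the petri dish with the red medium and red dot label to the white round spot at the front of the worktop: press down on its lid with the fingertips and draw it along the surface, without lifting it, until the whole dish lies inside the edge of the spot. Leave the dish with the amber medium where it is, then let go.

Things in the scene. Friction and masses are not known exactly. Their poses are not given: they have to be found in the camera images.
- red_dish_center (a point): The dish to bring: loose, closed, clear round petri dish with pinkish red solid medium and a red 30 mm dot label on its lid, 94 mm in diameter, 16 mm high, 50 to 100 g. The lid is flat and fixed on. The point is the dish's centre, 8 mm above its underside; z up; yaw means nothing. It slides easily on the worktop and follows shut fingertips pressed on the middle of the lid with 5 to 15 N.
- amber_dish_center (a point): An equal dish with amber (orange-yellow) medium and a yellow dot label on its lid, 94 mm in diameter, 16 mm high, to be left alone. The point is its centre, 8 mm above its underside; z is up. Either dish may stand on the left or the right at the back of the free surface.
- spot: White round spot with a thin blue rim, 130 mm in diameter over the rim, stuck flat on the worktop near the robot, of no thickness. The origin is its centre, on the worktop; z is up. A tall furnace stands left of the work (y above 0.2), a microscope right of it (y below -0.11 for x under 0.58): come to the dishes from the front, over the spot; wall cabinets hang over the back.

How it is judged:
By the outcome, as a careful person would: the job done as asked, in the order asked, and still so for the second after the job is handed in, with the robot touching nothing.
It also fails if it takes over 38 s, if anything falls off the work surface, if the arm or the gripper's body presses on something with over 40 N, if the wrist force passes 120 N, or if a joint passes its speed limit or range.

## Working session

There is one attempt and no reset: what is moved stays moved. The work goes in short steps, Python scripts to look and compute and a shell command to move; the robot and the scene stay as the last step left them, time stands still between calls to the robot, and variables do not carry over. Pictures are saved under pics/ and viewed, at most 10 in all, crops included, and the job is handed in when it is done.

```bash
mkdir -p pics; python3 - <<'E'
from rig import get_state, imaging
import cv2, numpy as np
s=get_state();print(s)
for n in ("top","side"):
    p=imaging.camera_params(n);print(n,np.round(p["camera_matrix"],1).tolist(),np.round(p["cam_to_world"],3).tolist())
    cv2.imwrite(f"pics/{n}0.png",imaging.get_image(n)[:,:,::-1])
a=cv2.imread("pics/top0.png");b=cv2.imread("pics/side0.png")
cv2.imwrite("pics/both0.png",cv2.resize(np.vstack([a,b]),(440,600))) if 0 else None
E
```

```text
{'clock': 0.0, 'qpos': array([-1.40197984e+00,  2.76559119e-01,  1.50612209e+00,  8.49786461e-06,
        1.36066560e+00, -1.20944480e-01]), 'qd': array([-5.97961834e-04, -4.73169275e-05, -1.98397781e-04,  2.02187824e-03,
        6.47066347e-04,  9.94846773e-04]), 'effort': array([-3.50096871e-04, -4.16777837e+01, -2.45807630e+01, -1.67265230e-04,
        1.11022219e-02, -5.68132293e-06]), 'position': array([ 0.16423768, -0.55054389,  0.24946452]), 'ee_rot': array([-8.76924629e-04,  9.89522916e-01,  1.44373229e-01, -1.68381970e-05]), 'contact_force': array([0.10298193, 0.14652334, 0.05300005]), 'moment': array([ 0.01288173, -0.02271265, -0.01162389]), 'gripper_force': 0.0, 'width': 0.08528250635438778}
top [[566.2, 0.0, 318.8], [0.0, 566.2, 243.4], [0.0, 0.0, 1.0]] [[0.012, -0.998, 0.058, 0.491], [-1.0, -0.012, 0.001, 0.053], [-0.0, -0.058, -0.998, 0.885], [0.0, 0.0, 0.0, 1.0]]
side [[577.9, 0.0, 313.9], [0.0, 577.9, 230.1], [0.0, 0.0, 1.0]] [[-0.83, -0.485, 0.274, 0.308], [-0.557, 0.715, -0.423, 0.376], [0.009, -0.504, -0.864, 0.782], [0.0, 0.0, 0.0, 1.0]]
```

View pics/top0.png

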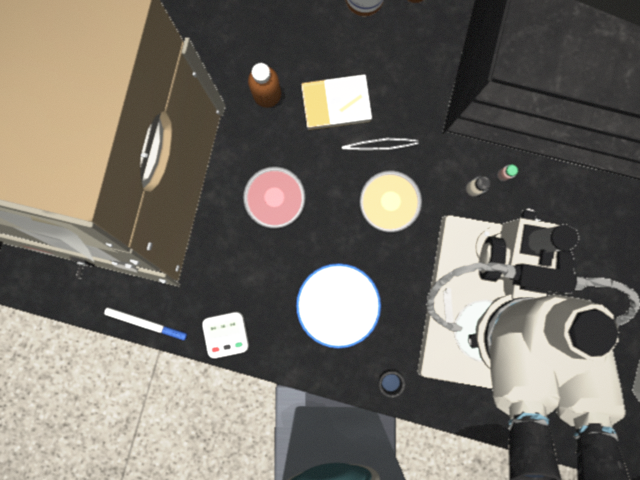

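View pics/side0.png

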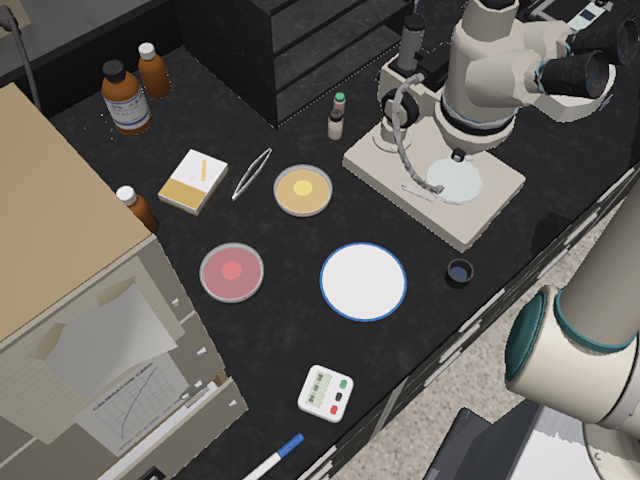

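Top view: red dish at about (274,197), amber dish (390,201) and spot (339,306), with the microscope to the right of x≈420 px. The side view agrees, showing red at (232,271) and the spot at (363,281).

```bash
cat > h.py <<'E'
import cv2, numpy as np
from rig import get_state, imaging
def ray(n,uv,z):
    p=imaging.camera_params(n);T=p["cam_to_world"]
    d=T[:3,:3]@np.linalg.inv(p["camera_matrix"])@[*uv,1.0];c=T[:3,3]
    return c+d*(z-c[2])/d[2]
def blob(hsv,lo,hi,roi):
    m=cv2.inRange(hsv,lo,hi);k=np.zeros_like(m);x,y,w,h=roi;k[y:y+h,x:x+w]=m[y:y+h,x:x+w]
    c=max(cv2.findContours(k,cv2.RETR_EXTERNAL,cv2.CHAIN_APPROX_NONE)[0],key=cv2.contourArea)
    return cv2.fitEllipse(cv2.convexHull(c))
E
python3 - <<'E'
from h import *
R=lambda a:np.round(a,3)
for n,rr,ra,rs in (("top",(235,155,80,85),(350,160,80,80),(285,255,105,100)),("side",(190,235,80,75),(265,155,75,70),(310,235,105,95))):
    h=cv2.cvtColor(cv2.imread(f"pics/{n}0.png"),cv2.COLOR_BGR2HSV)
    for nm,lo,hi,roi,z in (("red",(165,60,80),(180,255,255),rr,.012),("red0",(0,60,80),(8,255,255),rr,.012),("amber",(12,60,80),(32,255,255),ra,.012),("spot",(0,0,190),(180,60,255),rs,0)):
        try: e=blob(h,lo,hi,roi);print(n,nm,np.round(e[0],1),np.round(e[1],1),R(ray(n,e[0],z)))
        except Exception as x: print(n,nm,x)
for uv in ((440,216),(420,375),(515,478),(430,290),(595,330)): print(uv,R(ray("top",uv,0.0)),R(ray("top",uv,.3)))
print(R(ray("top",(225,105),.3)),R(ray("top",(180,285),0)))
E
```

```text
top red [276.  199.1] [47.1 51.9] [0.61  0.121 0.012]
top red0 [273.7 195.9] [48.9 52.6] [0.615 0.125 0.012]
top amber [389.9 201.4] [53.1 53.4] [ 0.608 -0.055  0.012]
top spot [338.1 305.4] [79.2 79.4] [0.446 0.023 0.   ]
side red [231.7 272.9] [49.5 56.9] [0.612 0.128 0.012]
side red0 max() iterable argument is empty
side amber [302.4 190.9] [43.1 52.1] [ 0.608 -0.051  0.012]
side spot [362.9 281.3] [74.2 82.4] [0.446 0.025 0.   ]
(440, 216) [ 0.588 -0.136  0.   ] [ 0.555 -0.072  0.3  ]
(420, 375) [ 0.341 -0.105  0.   ] [ 0.392 -0.051  0.3  ]
(515, 478) [ 0.187 -0.25   0.   ] [ 0.29  -0.147  0.3  ]
(430, 290) [ 0.472 -0.12   0.   ] [ 0.478 -0.061  0.3  ]
(595, 330) [ 0.413 -0.376  0.   ] [ 0.439 -0.231  0.3  ]
[0.67  0.154 0.3  ] [0.475 0.27  0.   ]
```

```bash
python3 - <<'E'
from h import *
for a,b in (((530,478),(590,75)),((530,415),(525,50)),((595,332),(495,2))):
  for z in (.2,.25,.3,.35,.4): print(a,z,np.round(ray("top",a,z)[:2],3),np.round(ray("side",b,z)[:2],3))
p=imaging.camera_params("wrist");print({k:np.round(v,3).tolist() for k,v in p.items()})
E
```

```text
(530, 478) 0.2 [ 0.256 -0.199] [ 0.314 -0.332]
(530, 478) 0.25 [ 0.273 -0.181] [ 0.313 -0.271]
(530, 478) 0.3 [ 0.29  -0.162] [ 0.313 -0.21 ]
(530, 478) 0.35 [ 0.307 -0.144] [ 0.312 -0.15 ]
(530, 478) 0.4 [ 0.324 -0.126] [ 0.312 -0.089]
(530, 415) 0.2 [ 0.329 -0.2  ] [ 0.409 -0.327]
(530, 415) 0.25 [ 0.341 -0.181] [ 0.4   -0.266]
(530, 415) 0.3 [ 0.353 -0.163] [ 0.391 -0.206]
(530, 415) 0.35 [ 0.365 -0.145] [ 0.383 -0.146]
(530, 415) 0.4 [ 0.376 -0.126] [ 0.374 -0.085]
(595, 332) 0.2 [ 0.428 -0.279] [ 0.488 -0.397]
(595, 332) 0.25 [ 0.433 -0.255] [ 0.473 -0.331]
(595, 332) 0.3 [ 0.437 -0.231] [ 0.457 -0.264]
(595, 332) 0.35 [ 0.442 -0.206] [ 0.442 -0.198]
(595, 332) 0.4 [ 0.447 -0.182] [ 0.426 -0.132]
{'camera_matrix': [[371.648, 0.0, 322.48], [0.0, 371.648, 237.555], [0.0, 0.0, 1.0]], 'T_tool_cam': [[-0.0, -0.965, -0.264, 0.068], [1.0, -0.0, -0.0, 0.0], [0.0, -0.264, 0.965, -0.124], [0.0, 0.0, 0.0, 1.0]]}
```

```bash
python3 -m inch '[{"travel":[0,0.0,0.25],"turn":0,"claw":-1},{"travel":[0,0.1,0.5],"turn":0,"claw":-1},{"travel":[0,0.2,0.75],"turn":0,"claw":-1},{"travel":[0,0.3,1],"turn":0,"claw":-1},{"travel":[0,0.4,1],"turn":0,"claw":-1}]'
```

```text
clock: 0.6
position: [0.1645, -0.472, 0.4553]
ee_rot: [0.005, 0.99, 0.144, 0.0]
contact_force: [0.7, 0.7, -0.3]
width: 0.0124
gripper_force: 0.0
```

```bash
python3 -m inch '[{"travel":[0,0.2,0.1],"turn":0,"claw":-1},{"travel":[0.05,0.4,0.1],"turn":0,"claw":-1},{"travel":[0.1,0.6,0.1],"turn":0,"claw":-1},{"travel":[0.15,0.8,0.1],"turn":0,"claw":-1},{"travel":[0.2,1,0.1],"turn":0,"claw":-1}]'
python3 -m inch '[{"travel":[0.05,0.2,0],"turn":0,"claw":-1},{"travel":[0.1,0.4,0],"turn":0,"claw":-1},{"travel":[0.15,0.6,0],"turn":0,"claw":-1},{"travel":[0.25,0.8,0],"turn":0,"claw":-1},{"travel":[0.4,1,0],"turn":0,"claw":-1}]'
python3 -m inch '[{"travel":[0.05,0.2,0],"turn":0,"claw":-1},{"travel":[0.2,0.4,0],"turn":0,"claw":-1},{"travel":[0.4,0.5,-0.1],"turn":0,"claw":-1},{"travel":[0.6,0.55,-0.25],"turn":0,"claw":-1},{"travel":[0.7,0.6,-0.4],"turn":0,"claw":-1}]'
python3 -c "print(__import__('rig').get_state()['qpos'].round(2))"
```

```text
clock: 1.1
position: [0.2043, -0.2693, 0.47]
ee_rot: [-0.0, 0.99, 0.144, 0.0]
contact_force: [0.6, -0.4, 0.0]
width: 0.0
gripper_force: 0.0
clock: 1.6
position: [0.2833, -0.0695, 0.4707]
ee_rot: [0.001, 0.99, 0.143, 0.001]
contact_force: [1.8, -1.1, 0.6]
width: 0.0001
gripper_force: 0.0
clock: 2.1
position: [0.4268, 0.0502, 0.3888]
ee_rot: [0.0, 0.989, 0.146, 0.001]
contact_force: [-0.3, 0.1, -0.1]
width: 0.0004
gripper_force: 0.0
[-0.04 -0.    1.5  -0.    1.64  1.23]
```

```bash
python3 -m inch '[{"travel":[0,0,-0.25],"turn":-0.04,"claw":-1},{"travel":[0,0,-0.5],"turn":-0.08,"claw":-1},{"travel":[0,0,-0.75],"turn":-0.09,"claw":-1},{"travel":[0,0.05,-1],"turn":-0.09,"claw":-1},{"travel":[0.2,0.1,-1.0],"turn":-0.09,"claw":-1}]'
python3 -m inch '[{"travel":[0.2,0.1,-0.2],"turn":0,"claw":-1},{"travel":[0.4,0.2,-0.4],"turn":0,"claw":-1},{"travel":[0.6,0.25,-0.5],"turn":0,"claw":-1},{"travel":[0.6,0.25,-0.5],"turn":0,"claw":-1}]'
python3 - <<'E'
from h import *
s=get_state();print(s["position"],s["ee_rot"],s["contact_force"])
im=imaging.get_image("wrist")[:,:,::-1].copy();cv2.imwrite("pics/w1.png",im)
im=imaging.get_image("side")[:,:,::-1].copy();cv2.imwrite("pics/s1.png",im)
E
```

```text
clock: 2.6
position: [0.4404, 0.0691, 0.176]
ee_rot: [0.0, 1.0, 0.003, -0.023]
contact_force: [-2.2, -0.4, -0.8]
width: -0.0002
gripper_force: 0.0
clock: 3.0
position: [0.5865, 0.1198, 0.0865]
ee_rot: [0.0, 1.0, 0.004, -0.001]
contact_force: [0.1, -1.2, -0.1]
width: 0.0001
gripper_force: 0.0
[0.58645597 0.11982584 0.08651532] [ 3.88069658e-08  9.99991735e-01  3.90658508e-03 -1.12644766e-03] [ 0.11568442 -1.17343971 -0.10193516]
```

View pics/w1.png

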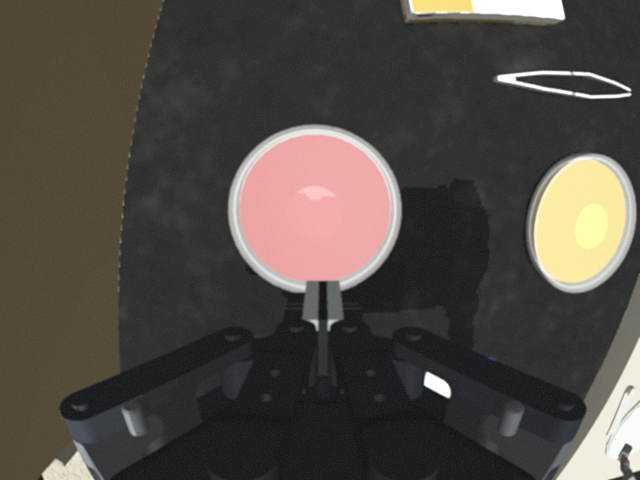

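View pics/s1.png

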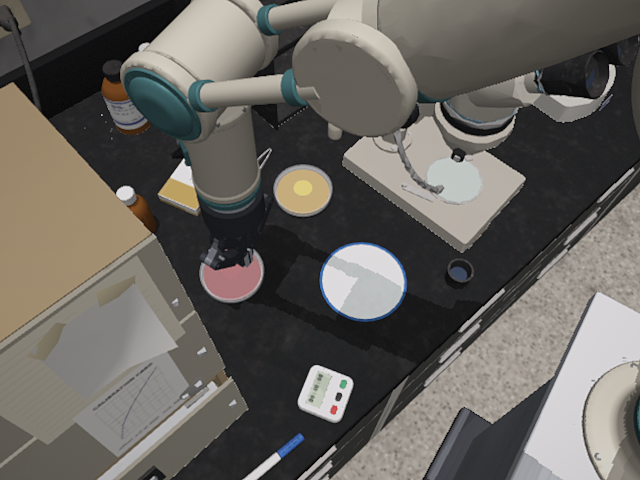

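The wrist view shows the red dish centred at about (315,209) px, ahead of the shut tips at (322,282). The amber dish is clear to the right, and the side view shows a free path to the spot.

```bash
cat >> h.py <<'E'
from scipy.spatial.transform import Rotation as Ro
def wray(uv,z,s):
    p=imaging.camera_params("wrist");K=p["camera_matrix"];v=(np.array(uv)-K[:2,2])/K[0,0];t=np.linalg.norm(v)
    d=np.array([*(v/t*np.sin(t)),np.cos(t)]);T=p["T_tool_cam"];q=s["ee_rot"]
    R=Ro.from_quat([q[1],q[2],q[3],q[0]]).as_matrix()
    c=s["position"]+R@T[:3,3];d=R@T[:3,:3]@d
    return c+d*(z-c[2])/d[2]
E
python3 - <<'E'
from h import *
s=get_state()
pts=[wray(p,.016,s)[:2] for p in ((229,209),(401,209),(315,125),(315,293))]
print(np.round(pts,4),"lr/tb mid",(pts[0][1]+pts[1][1])/2,(pts[2][0]+pts[3][0])/2)
print(wray((315,209),.016,s), s["position"])
E
```

```text
[[0.615  0.1705]
 [0.6156 0.0767]
 [0.6597 0.1236]
 [0.5661 0.1233]] lr/tb mid 0.123605732561548 0.6128942718591929
[0.61500598 0.12338891 0.016     ] [0.58473625 0.11911825 0.08806992]
```

```bash
python3 -m inch '[{"travel":[0.145,0.02,-0.1],"turn":0,"claw":-1},{"travel":[0.145,0.02,-0.2],"turn":0,"claw":-1},{"travel":[0.145,0.02,-0.24],"turn":0,"claw":-1},{"travel":[0.145,0.02,-0.25],"turn":0,"claw":-1},{"travel":[0.145,0.02,-0.26],"turn":0,"claw":-1}]'
python3 -m inch '[{"travel":[0,0,-0.005],"turn":0,"claw":-1},{"travel":[0,0,-0.01],"turn":0,"claw":-1}]'
```

```text
clock: 3.6
position: [0.6126, 0.1225, 0.0395]
ee_rot: [0.0, 1.0, 0.003, 0.0]
contact_force: [1.2, -0.9, 0.1]
width: 0.0001
gripper_force: 0.0
clock: 3.8
position: [0.6134, 0.1228, 0.0374]
ee_rot: [-0.0, 1.0, 0.003, 0.001]
contact_force: [-0.3, -0.1, 1.4]
width: -0.0
gripper_force: 0.0
```

```bash
python3 -m inch '[{"travel":[0,0,-0.005],"turn":0,"claw":-1},{"travel":[0,0,-0.01],"turn":0,"claw":-1},{"travel":[0,0,-0.01],"turn":0,"claw":-1}]'
python3 -m inch '[{"travel":[0,0,-0.005],"turn":0,"claw":-1},{"travel":[0,0,-0.005],"turn":0,"claw":-1}]'
```

```text
clock: 4.1
position: [0.6134, 0.1228, 0.0353]
ee_rot: [0.0, 1.0, 0.004, 0.0]
contact_force: [-1.2, -0.0, 5.5]
width: -0.0
gripper_force: 2.5
clock: 4.3
position: [0.6134, 0.1228, 0.0353]
ee_rot: [0.0, 1.0, 0.004, 0.001]
contact_force: [-3.3, -0.1, 10.6]
width: 0.0002
gripper_force: 5.2
```

```bash
python3 -m inch '[{"travel":[-0.02,-0.012,0],"turn":0,"claw":-1},{"travel":[-0.05,-0.03,0],"turn":0,"claw":-1},{"travel":[-0.08,-0.048,0],"turn":0,"claw":-1},{"travel":[-0.11,-0.065,0],"turn":0,"claw":-1},{"travel":[-0.14,-0.083,0],"turn":0,"claw":-1}]'
python3 - <<'E'
from h import *
s=get_state();print(s["position"],s["contact_force"])
cv2.imwrite("pics/w2.png",imaging.get_image("wrist")[:,:,::-1])
E
```

```text
clock: 4.8
position: [0.5883, 0.1068, 0.0353]
ee_rot: [-0.001, 1.0, 0.003, 0.004]
contact_force: [1.7, 1.3, 6.8]
width: 0.0001
gripper_force: 2.9
[0.58833316 0.10676987 0.03531982] [1.70186692 1.32510915 6.78488642]
```

View pics/w2.png

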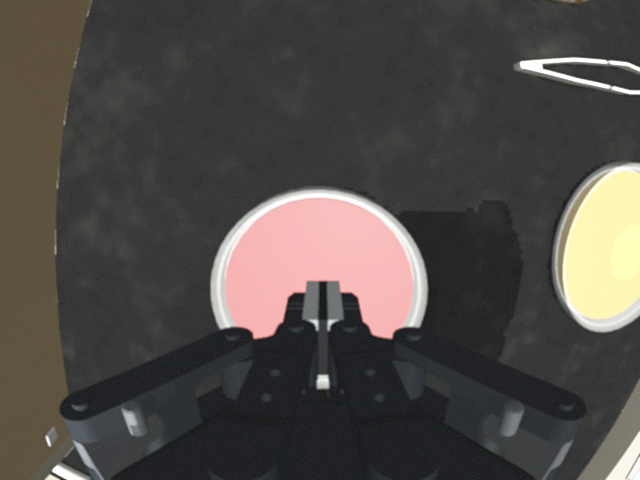

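The red dish is following: its rim is centred at about (319,288) px with the tips at (322,285). I'll keep drawing.

```bash
python3 -m inch '[{"travel":[-0.04,-0.024,-0.003],"turn":0,"claw":-1},{"travel":[-0.09,-0.053,-0.003],"turn":0,"claw":-1},{"travel":[-0.14,-0.083,-0.003],"turn":0,"claw":-1},{"travel":[-0.19,-0.112,-0.003],"turn":0,"claw":-1},{"travel":[-0.24,-0.142,-0.003],"turn":0,"claw":-1}]'
python3 -m inch '[{"travel":[-0.05,-0.03,0],"turn":0,"claw":-1},{"travel":[-0.10,-0.059,0],"turn":0,"claw":-1},{"travel":[-0.15,-0.088,0],"turn":0,"claw":-1},{"travel":[-0.2,-0.118,0],"turn":0,"claw":-1},{"travel":[-0.24,-0.142,0],"turn":0,"claw":-1}]'
python3 - <<'E'
from h import *
s=get_state();print(s["position"],s["contact_force"])
im=imaging.get_image("wrist")[:,:,::-1];cv2.imwrite("pics/w3.png",im)
cv2.imwrite("pics/t3.png",imaging.get_image("top")[:,:,::-1])
E
```

```text
clock: 5.35
position: [0.5416, 0.0783, 0.0353]
ee_rot: [-0.001, 1.0, 0.003, 0.005]
contact_force: [3.6, 2.3, 7.7]
width: 0.0001
gripper_force: 4.3
clock: 5.85
position: [0.4939, 0.0495, 0.0353]
ee_rot: [-0.0, 1.0, 0.003, 0.006]
contact_force: [4.6, 2.6, 8.4]
width: 0.0001
gripper_force: 4.8
[0.49392656 0.04954698 0.03526872] [4.63161685 2.63938021 8.35265402]
```

View pics/w3.png

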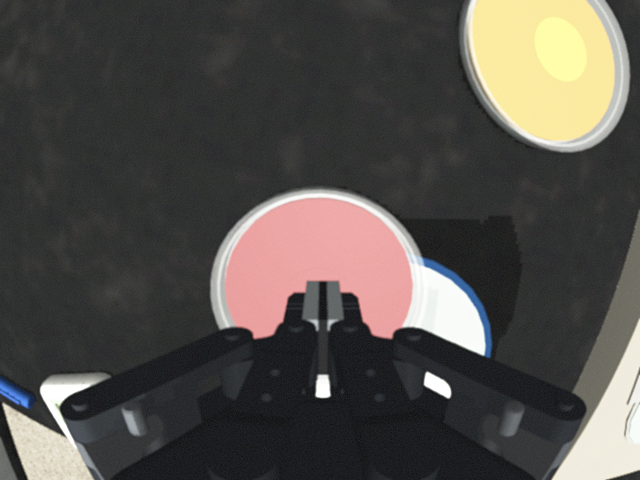

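The dish has not slipped (rim still centred near 318 px) and overlaps the spot's upper left. One last stretch remains.

```bash
python3 -m inch '[{"travel":[-0.05,-0.03,0],"turn":0,"claw":-1},{"travel":[-0.1,-0.06,0],"turn":0,"claw":-1},{"travel":[-0.15,-0.09,0],"turn":0,"claw":-1},{"travel":[-0.19,-0.11,0],"turn":0,"claw":-1},{"travel":[-0.215,-0.125,0],"turn":0,"claw":-1}]'
python3 -m inch '[{"travel":[0,0,0],"turn":0,"claw":-1},{"travel":[0,0,0],"turn":0,"claw":-1}]'
python3 - <<'E'
from h import *
s=get_state();print(s["position"],s["contact_force"])
cv2.imwrite("pics/w4.png",imaging.get_image("wrist")[:,:,::-1]);cv2.imwrite("pics/s4.png",imaging.get_image("side")[:,:,::-1])
E
```

```text
clock: 6.45
position: [0.4514, 0.0243, 0.0353]
ee_rot: [0.0, 1.0, 0.003, 0.006]
contact_force: [4.9, 2.9, 11.0]
width: -0.0002
gripper_force: 5.4
clock: 6.65
position: [0.4507, 0.0239, 0.0353]
ee_rot: [0.0, 1.0, 0.003, 0.005]
contact_force: [2.0, 0.6, 13.7]
width: -0.0001
gripper_force: 7.0
[0.45065138 0.02394878 0.03525786] [ 1.99055618  0.5572319  13.70961947]
```

View pics/s4.png

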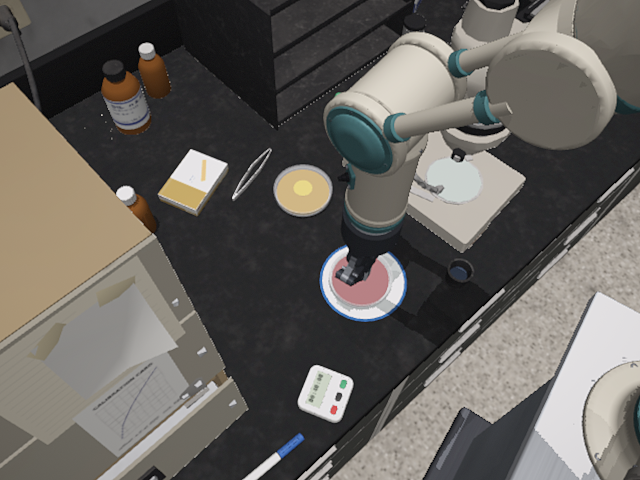

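The side view shows the red dish inside the blue rim (centre about (361,280)) and the amber dish still at (303,190). I'll nudge it 4 mm, then lift straight up.

```bash
python3 -m inch '[{"travel":[-0.02,0,0],"turn":0,"claw":-1},{"travel":[-0.02,0,0],"turn":0,"claw":-1},{"travel":[-0.02,0,0.01],"turn":0,"claw":-1},{"travel":[-0.02,0,0.03],"turn":0,"claw":-1},{"travel":[-0.02,0,0.1],"turn":0,"claw":-1}]'
python3 -m inch '[{"travel":[0,0,0.2],"turn":0,"claw":-1},{"travel":[0,0,0.4],"turn":0,"claw":-1},{"travel":[-0.2,0,0.6],"turn":0,"claw":-1},{"travel":[-0.4,0,0.8],"turn":0,"claw":-1},{"travel":[-0.5,0,0.9],"turn":0,"claw":-1}]'
python3 -m inch '[{"travel":[0,0,0],"turn":0,"claw":-1},{"travel":[0,0,0],"turn":0,"claw":-1},{"travel":[0,0,0],"turn":0,"claw":-1}]'
python3 - <<'E'
from h import *
s=get_state();print(s["position"],s["contact_force"])
im=imaging.get_image("side")[:,:,::-1].copy();cv2.imwrite("pics/s5.png",im)
h=cv2.cvtColor(im,cv2.COLOR_BGR2HSV)
for nm,lo,hi,roi in (("red",(165,60,80),(180,255,255),(310,235,105,95)),("amber",(12,60,80),(32,255,255),(265,155,75,70))):
    e=blob(h,lo,hi,roi);print(nm,e,ray("side",e[0],.012))
E
```

```text
clock: 7.25
position: [0.4404, 0.0246, 0.052]
ee_rot: [-0.0, 1.0, 0.004, -0.002]
contact_force: [0.0, 0.5, 0.4]
width: 0.0001
gripper_force: 0.0
clock: 7.75
position: [0.3398, 0.0246, 0.2339]
ee_rot: [0.0, 1.0, 0.004, -0.001]
contact_force: [-0.1, -0.1, 0.6]
width: 0.0
gripper_force: 0.0
clock: 8.05
position: [0.3423, 0.0244, 0.2318]
ee_rot: [-0.0, 1.0, 0.004, -0.001]
contact_force: [0.1, -0.0, 0.5]
width: -0.0001
gripper_force: 0.0
[0.34225679 0.024413   0.23181187] [ 0.10847988 -0.00072161  0.472088  ]
red ((361.7755126953125, 279.7013244628906), (50.230712890625, 56.378578186035156), 102.38370513916016) [0.44686199 0.02950872 0.012     ]
amber ((302.4579162597656, 190.9107208251953), (43.08706283569336, 52.155208587646484), 90.28903198242188) [ 0.60789999 -0.05122941  0.012     ]
```

View pics/s5.png

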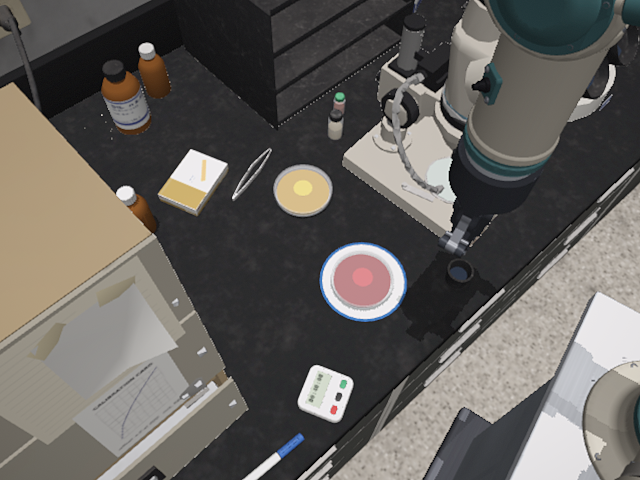

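The red dish lies centred inside the rim (centre about (362,280) px), the amber dish has not moved, and the robot is clear of everything.

```bash
python3 -c "from rig import ticket;print(ticket.sign_off())"
```

```text
the job is handed in; nothing more can be done
None
```

The red dish was drawn along the surface without lifting and lies wholly inside the white spot, within about 5 mm of its centre; the amber dish was not moved, the arm is clear, and the job was handed in at about 8 s on the robot's clock.

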